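Hang the slip pail on the twin hook

TASK

Hang up the larger of the two lidded steel pails to clear the pottery bench. While it still stands on the bench, swing its flat-lying bail all the way upright, then lift the pail by the bail and hook the bail over both prongs of the wire stand, so that the pail hangs there level and still, with nothing holding it. Do not tip the pail over on the way, and leave the small pail where it stands.

Things in the scene. Friction and masses are not known exactly. Their poses are not given: they have to be found in the camera images.
- pail: Larger of two lidded steel pails, 0.5-0.8 kg. Lid 126 mm across, top 96 mm high. Origin: centre of its underside, z up. A wire bail pivots on ears at y = +-72 mm, 78 mm up, about the pail's y axis. It starts lying flat and level towards the pail's -x: a square U, cross-bar 105 mm from the pivot axis, 33 mm free between its grip sleeve and the lid. Upright, the bar is 183 mm above the underside.
- bail (a joint): Angle of the larger pail's bail, rad: 0 = flat and level on its stop, towards the pail's -x; 1.571 = straight up; 3.14 = flat on the other side. It swings freely and falls to either side if let go.
- bail_grip (a point): Middle of the bail's cross-bar, centre of a wooden sleeve 18 mm thick, 52 mm long, that turns freely on the bar: grip it from above, fingers closing across it. Beyond the sleeve the 6 mm wire is bare from 26 to 64 mm either side; the bail's arms are at +-72 mm. Axes turn with the bail: y along the bar; at bail angle 0 all are the pail's.
- hook_seat (a point): On the wire hook stand: where the bar's middle rests, 230 mm above the bench, midway between two 10 mm prongs at y = +-46 mm that run along x. In each is a dip open upwards, floor flat for x = +-12 mm; wire centre at z = 0 when seated. Upturned tips at x = -24 mm (top z = +31 mm). Bar goes in from above, along y either way round, bare wire on both prongs, sleeve between them. z up.
- stand: Hook stand of 10 mm steel rod, fixed. Origin on the bench under hook_seat, same axes. Wooden base 14 mm thick, x -80 to +140, y +-75 mm. Uprights at x = +110, y = +-46 mm; prongs run from their tops (257 mm) to -x, dip at the seat, end in tips 261 mm high. The pail must come in from -x: lid below the prongs (underside 212 mm), bail's bar above the tips; hung, it clears the base by 33 mm.
- small_pail: The smaller pail of the same make, to be left alone: lid 84 mm across, top 66 mm high; its own bail, 100 mm wide, lies flat towards its -x and reaches 78 mm from its middle. Origin: centre of its underside, z up. The two pails may have changed places.

How it is judged:
By the outcome, as a careful person would: the job done as asked, in the order asked, and still so for the second after the job is handed in, with the robot touching nothing.
It also fails if it takes over 54 s, if anything falls off the work surface, if the arm or the gripper's body presses on something with over 40 N, if the wrist force passes 120 N, or if a joint passes its speed limit or range.

ROBOT

A 6-joint arm with a two-finger parallel gripper is mounted at the origin on the work surface. World frame = base frame: x ahead of the robot, y to its left, z up, the work surface at z = 0. Lengths are in m, angles in rad, forces in N, time in s.
With the tool pointing down it reaches from about 0.225 to 0.875 m from the base axis. Payload 3.4 kg.
Tool frame: the origin (TCP) lies between the finger pads; the fingertips stand 11 mm ahead of it and the grasp point (between the pads) lies 8 mm behind it (tips_ahead is the distance from the TCP to the fingertips, in m); z points along the fingers, x is the direction in which the jaws open and shut, and the axes are right-handed (so a half turn about z gives the same grasp; the last joint's range is limited). The gripper opens to 85 mm and grips with 20 to 120 N. Pads are 22 mm wide; open, the fingers measure 114 mm over their backs; the gripper's body (76 mm by 85 mm) begins 54 mm behind the grasp point. The pads swing forward as they close: fully open they stand 13 mm farther back than shut.
Start: joints at [1.047, 0.276, 1.505, -0, 1.361, -0.121], TCP at [0.225, 0.529, 0.212] pointing down, gripper open.
Joint ranges: [-2.89, 2.89], [-0.75, 2.08], [0.22, 2.7], [-1.18, 4.32], [0.11, 2.71], [-2.7, 2.7]. Speed limits (rad/s): [2.57, 2.57, 3.14, 3.14, 3.14, 3.14].

INTERFACE

Orientations are given as a unit quaternion [w, x, y, z].
In Python, from rig import get_state, get_image, sign_off, masks_of, tips_ahead gives the robot as it stands.
- The arm moves only by the tool play_rows, never from a script. Its argument "series" is a list of rows, each an object of numbers: "fingers": the closure, from -1 (fully open) to 1 (shut); "dx", "dy", "dz": the shift along the world's x, y, z in mm; "turn": the turn about the world's z in rad. A call has 1 to 20 rows; each row shifts and turns the pose as measured when the row begins; what a row does not reach is not made up. A row lasts 1/12 s, in which the tool goes at most 41.7 mm and 7.16 degrees, less where a joint would pass 70% of its speed; a pose out of reach is approached as far as the arm can. A call with a gripper value outside its range is refused whole. The fingers move at their own pace and stop on an object; "squeeze" is the grip in N (left out, the last holds). Time passes only in rows, so rows that do not move let the fingers close. It gives the time, the measured TCP pose, the force and the opening at its end, in the units of the state.
- get_state(): the state, without advancing time (a new reading comes with each control period).
- get_image(name): name is "scene" or "top" or "wrist"; returns a dict with "pixels" (384x512x3 uint8, red, green, blue), "vfov" (degrees; the focal length in pixels is half the picture's height over the tangent of half this angle, whatever the lens; pixels are square), "cx", "cy" (the principal point, pixels), "dist" ([k1, k2, p1, p2, k3] as OpenCV has them; the pictures are not rectified), "rvec" (rotation vector, rad) and "tvec" (3), from world to camera coordinates, as OpenCV has them; the wrist camera has in their place "hand_eye" (4x4, takes a point from camera to tool coordinates, whose origin is the TCP and whose axes are the tool frame's). Camera axes: x right, y down, z forward; pixel columns grow to the right and rows downward; lengths in m; the calibration is good to about 2 mm. A picture is of the moment at which its call begins: read the wrist's pose just before it. There is no depth.
- sign_off(): hands the job in, once; it reports no verdict.
Trained networks look in a picture, given as the dict that the camera call returned (one of the last four; its "shot" number tells which), for a name from the list of things; names that differ only in an ending like _2 or _b are one class to them, and where a whole thing is asked for, a point or a joint stands for the part that bears it (a point fixed in the world has none). Each returns a list of dicts, best first, with "p" (0 to 1); they miss things now and then, are a little off and sometimes report something else, mostly with a low value. They report only what shows in the picture. A call takes as long as a camera call.
- masks_of(picture, label): "region" (384x512 bool, what is visible of it) and "xy" ([column, row] in pixels, amid what is visible of it).
The state is a dict: "clock": time; "qpos": joint angles; "qd": joint speeds; "effort": joint torques, N m; "position": TCP position; "ee_rot": TCP orientation; "contact_force": force on the tool from outside, world axes, zero at the start; "moment": the same for the moment, N m; "width": finger opening in m.
Only numpy, scipy, OpenCV 4.12 (cv2) and the standard library are available. Lean on these libraries where they do the work, as an engineer would, in place of code of your own. Each camera call takes 0.05 s, during which the arm holds its last target. There are 200 camera calls.

## Working session

There is one attempt and no reset: what is moved stays moved. The work goes in short steps, Python scripts to look and compute and a tool call to move; the robot and the scene stay as the last step left them, time stands still between calls to the robot, and variables do not carry over. Pictures are saved under pics/ and viewed, about 8 in all and at most 12, crops included, and the job is handed in when it is done.

Besides the shell and the picture viewer there is one more tool, called after "Call:" as name(argument=value, ...) on one line, values as JSON. play_rows: Moves the arm, as the interface text tells. Its arguments: {"type":"object","properties":{"series":{"type":"array"},"squeeze":{"type":"number"}},"required":["series"]}

```bash
mkdir -p pics
python3 - <<'E'
from rig import *
import cv2
s=get_state();print(s['clock'],s['position'],s['ee_rot'],s['width'],tips_ahead)
for n in('scene','top'):
    p=get_image(n);cv2.imwrite(f'pics/{n}0.png',cv2.cvtColor(p['pixels'],cv2.COLOR_RGB2BGR))
    print(n,p['vfov'],p['cx'],p['cy'],p['dist'],p['rvec'],p['tvec'])
    for l in('pail','bail_grip','stand','small_pail'):
        print(l,[(round(m['p'],2),m['xy'],int(m['region'].sum())) for m in masks_of(p,l)])
E
```

```text
0.0 [0.22512005 0.5284775  0.21154483] [ 4.07121633e-04  8.34266109e-01  5.51361248e-01 -8.17521041e-04] 0.08580022031165516 0.011
scene 44.82593853387806 254.65664554705288 187.111587115512 [-0.08647356  0.          0.          0.          0.        ] [ 2.20158069  0.67394152 -0.33201862] [-0.45373899 -0.08113339  1.60505743]
pail [(0.65, [196.3, 283.5], 3062)]
bail_grip [(0.75, [159.8, 280.8], 438)]
stand [(0.94, [312.8, 181.9], 3205)]
small_pail [(0.91, [242.9, 228.8], 933)]
top 51.431749954537075 255.55644863475055 181.21440927547675 [0.01934196 0.         0.         0.         0.        ] [ 2.14412569 -2.17626394  0.08069669] [0.01237358 0.52841653 1.05181564]
pail [(0.68, [373.4, 163.6], 2437)]
bail_grip [(0.66, [387.2, 192.3], 427)]
stand [(0.64, [167.1, 156.8], 4929)]
small_pail [(0.66, [275.3, 171.9], 960), (0.66, [384.5, 191.8], 430), (0.6, [167.2, 155.0], 5115)]
```

View pics/top0.png

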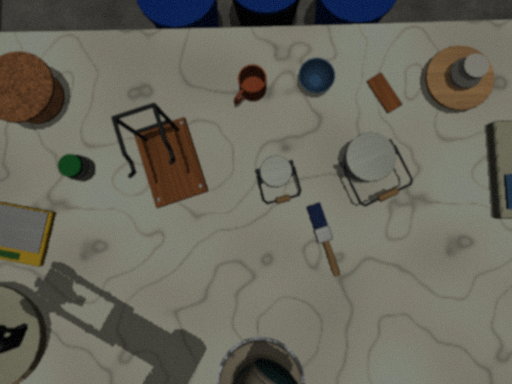

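View pics/scene0.png

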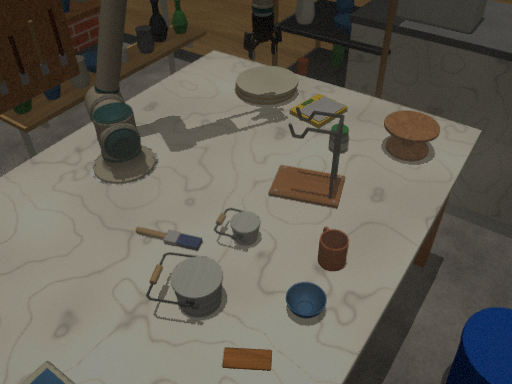

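The top view shows the large pail at about (370,157), with its bail grip at (385,195). The small pail is at (275,172). The stand's prongs point down toward the robot, with tips near (131,175) and (172,162). Next I'll crop to get keypoints.

Run:
```python
import cv2,numpy as np
t=cv2.imread('pics/top0.png');s=cv2.imread('pics/scene0.png')
def c(im,x,y,w=100,h=75):
    o=cv2.resize(im[y:y+h,x:x+w],(400,300),interpolation=cv2.INTER_CUBIC)
    o=cv2.convertScaleAbs(o,alpha=1.4)
    for i in range(0,w,20):cv2.putText(o,str(x+i),(i*400//w,8),0,.3,(0,0,255));cv2.line(o,(i*400//w,10),(i*400//w,14),(0,0,255))
    for i in range(0,h,15):cv2.putText(o,str(y+i),(0,i*300//h+4),0,.3,(0,0,255))
    return o
cv2.imwrite('pics/c0.png',np.vstack([np.hstack([c(t,330,130),c(t,105,98,148,111)]),np.hstack([c(s,140,250),c(s,265,100,128,96)])]))
```

```text
(no output)
```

View pics/c0.png

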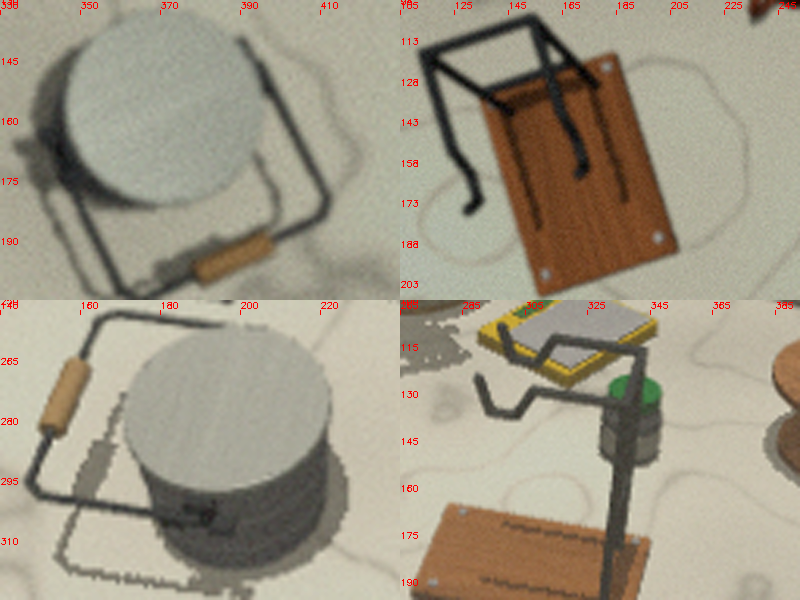

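```bash
cat > h.py <<'E'
import numpy as np,cv2
from scipy.optimize import least_squares
def K(p):
    f=192/np.tan(np.radians(p['vfov'])/2);return np.array([[f,0,p['cx']],[0,f,p['cy']],[0,0,1]])
def proj(p,X):
    return cv2.projectPoints(np.float64(X).reshape(-1,1,3),p['rvec'],p['tvec'],K(p),np.float64(p['dist']))[0][:,0]
def world(q,L):
    L=np.float64(L);c,s=np.cos(q[2]),np.sin(q[2])
    return np.c_[q[0]+c*L[:,0]-s*L[:,1],q[1]+s*L[:,0]+c*L[:,1],L[:,2]]
def fit(obs,q0):
    f=lambda q:np.concatenate([(proj(p,world(q,L))-U).ravel() for p,L,U in obs])
    r=least_squares(f,q0,loss='soft_l1');return r.x,f(r.x).reshape(-1,2).round(1)
E
python3 - <<'E'
from rig import *;from h import *
t=get_image('top');s=get_image('scene')
L=[[0,0,.096],[-.105,0,.078],[-.105,.072,.078],[-.105,-.072,.078]]
for o in ([0,1],[0],[1]):
    obs=[(t,L,np.array([[371.1,157],[388.5,194.5],[361.2,204.3],[411.2,182]])),(s,L,np.array([[196.6,277],[156.2,274],[165,254.5],[148,297.5]]))]
    print('pail',*fit([obs[i] for i in o],[.6,-.2,.3]))
L=[[-.027,.046,.260],[-.027,-.046,.260],[.11,.046,.257],[.11,-.046,.257]]
B=[[-.08,.075,.014],[-.08,-.075,.014],[.14,-.075,.014]]
B2=[[-.08,.075,.014],[.14,.075,.014],[-.08,-.075,.014]]
for o in ([0,1],[0],[1]):
    obs=[(t,L+B,np.array([[129.8,175.7],[171.6,162.4],[113.9,117.2],[155,104.7],[156.8,207.2],[207.9,190.5],[183.4,117.6]])),
    (s,L+B2,np.array([[298,108],[290,124.3],[342.4,116],[339.9,133],[280.7,165.6],[345,176.2],[270,194]]))]
    print('stand',*fit([obs[i] for i in o],[.6,.2,.3]))
m=masks_of(t,'small_pail')[0]['xy'];print(fit([(t,[[0,0,.066]],np.array([[275.3,170]]))],[.6,0,0])[0])
E
```

```text
pail [ 0.58224664 -0.28877119  0.41468901] [[-0.2 -1.5]
 [-1.1 -0.8]
 [ 0.5  1.2]
 [ 1.9 -0.1]
 [-0.  -1.3]
 [ 0.1  0.2]
 [ 0.7 -2.1]
 [-2.   0.4]]
pail [ 0.58159745 -0.28856095  0.41008372] [[-0.3 -1.3]
 [-1.3 -0.4]
 [ 0.2  1.4]
 [ 1.8  0.4]]
pail [ 0.58328517 -0.288787    0.42850464] [[ 0.3 -1.1]
 [ 0.2  0.8]
 [ 0.5 -1.5]
 [-1.5  1.2]]
stand [0.56186792 0.22942868 0.29922511] [[ 0.6 -0.4]
 [ 0.1 -0.4]
 [-0.6 -1.5]
 [-1.2 -1.9]
 [-0.8 -0.2]
 [ 0.5 -0.5]
 [ 1.6 -2.4]
 [-1.8 -0.6]
 [-1.4 -0.6]
 [-0.1 -0.9]
 [-2.9 -0.8]
 [-0.8 -1.3]
 [ 0.1 -0.4]
 [-2.5 -1.4]]
stand [0.55966348 0.22933296 0.29888701] [[ 0.7  0.6]
 [ 0.1  0.6]
 [-0.6 -0.5]
 [-1.1 -0.9]
 [-0.8  0.6]
 [ 0.5  0.4]
 [ 1.6 -1.6]]
stand [0.56795655 0.22760836 0.32339688] [[-0.7  0.3]
 [ 0.5  0.5]
 [ 1.2 -0.5]
 [-0.7 -0.3]
 [-0.2 -0.2]
 [ 1.2 -0.1]
 [-0.8  0.1]]
[ 0.55314757 -0.04825933  0.        ]
```

Both cameras agree to a few mm. The pail is at (0.582, -0.289) with yaw 0.415, so its grip is at (0.486, -0.331, 0.078). The stand is at (0.562, 0.229) with yaw 0.30. I'll move above the grip next.

Call:
play_rows(series=[{"fingers":0.1,"dx":8,"dy":-28,"dz":0,"turn":-0.03},{"fingers":0.1,"dx":11,"dy":-36,"dz":0,"turn":-0.036},{"fingers":0.1,"dx":11,"dy":-36,"dz":0,"turn":-0.036},{"fingers":0.1,"dx":11,"dy":-36,"dz":0,"turn":-0.036},{"fingers":0.1,"dx":11,"dy":-36,"dz":0,"turn":-0.036},{"fingers":0.1,"dx":11,"dy":-36,"dz":0,"turn":-0.036},{"fingers":0.1,"dx":11,"dy":-36,"dz":0,"turn":-0.036},{"fingers":0.1,"dx":11,"dy":-36,"dz":0,"turn":-0.036},{"fingers":0.1,"dx":11,"dy":-36,"dz":0,"turn":-0.036},{"fingers":0.1,"dx":11,"dy":-36,"dz":0,"turn":-0.036},{"fingers":0.1,"dx":11,"dy":-36,"dz":0,"turn":-0.036},{"fingers":0.1,"dx":11,"dy":-36,"dz":0,"turn":-0.036},{"fingers":0.1,"dx":11,"dy":-36,"dz":0,"turn":-0.036},{"fingers":0.1,"dx":11,"dy":-36,"dz":0,"turn":-0.036},{"fingers":0.1,"dx":11,"dy":-36,"dz":0,"turn":-0.036},{"fingers":0.1,"dx":11,"dy":-36,"dz":0,"turn":-0.036},{"fingers":0.1,"dx":11,"dy":-36,"dz":0,"turn":-0.036},{"fingers":0.1,"dx":11,"dy":-36,"dz":0,"turn":-0.036},{"fingers":0.1,"dx":11,"dy":-36,"dz":0,"turn":-0.036},{"fingers":0.1,"dx":11,"dy":-36,"dz":0,"turn":-0.036}])

```text
clock: 2.32
position: [0.4436, -0.2087, 0.2164]
ee_rot: [0.002, 0.977, 0.214, 0.01]
contact_force: [-0.3, 0.5, -0.3]
width: 0.0384
```

Call:
play_rows(series=[{"fingers":0.1,"dx":10,"dy":-31,"dz":-2,"turn":-0.01},{"fingers":0.1,"dx":10,"dy":-31,"dz":-5,"turn":-0.005},{"fingers":0.1,"dx":10,"dy":-30,"dz":-5,"turn":0},{"fingers":0.1,"dx":8,"dy":-20,"dz":-3,"turn":0},{"fingers":0.1,"dx":4,"dy":-10,"dz":0,"turn":0},{"fingers":0.1,"dx":0,"dy":0,"dz":0,"turn":0}])

```text
clock: 2.82
position: [0.4885, -0.347, 0.2002]
ee_rot: [0.005, 0.98, 0.201, 0.012]
contact_force: [-0.9, -0.6, 0.1]
width: 0.0384
```

Run:
```python
from rig import *;from h import *
from scipy.spatial.transform import Rotation as R
s=get_state();p=get_image('wrist')
q=s['ee_rot'];T=np.eye(4);T[:3,:3]=R.from_quat(q,scalar_first=True).as_matrix();T[:3,3]=s['position']
C=np.linalg.inv(T@p['hand_eye']);p['rvec']=cv2.Rodrigues(C[:3,:3])[0];p['tvec']=C[:3,3]
print(s['clock'],s['position'],2*np.arctan2(q[2],q[1]))
im=cv2.cvtColor(p['pixels'],cv2.COLOR_RGB2BGR)
qp=[.582,-.289,.415]
L=[[-.105,0,.078],[-.105,.072,.078],[-.105,-.072,.078],[-.105,.026,.078],[-.105,-.026,.078],[0,0,.096],[-.063,0,.096]]
U=proj(p,world(qp,L));print(U.round(1))
im=cv2.resize(im,(768,576),interpolation=cv2.INTER_CUBIC)
for u in U*1.5: cv2.circle(im,tuple(int(v) for v in u),3,(0,0,255),1)
cv2.imwrite('pics/w1.png',im)
for m in masks_of(p,'bail_grip'):print(m['p'],m['xy'])
np.savez('w1.npz',**{k:np.array(p[k]) for k in('rvec','tvec','vfov','cx','cy','dist')})
```

```text
2.8167 [ 0.48847323 -0.34702759  0.20024294] 0.4043639721485565
[[258.4 163.7]
 [257.8  91.7]
 [258.9 225.9]
 [258.2 138.9]
 [258.6 187.2]
 [363.3 166. ]
 [301.  166.8]]
0.57 [261.9, 154.9]
```

View pics/w1.png

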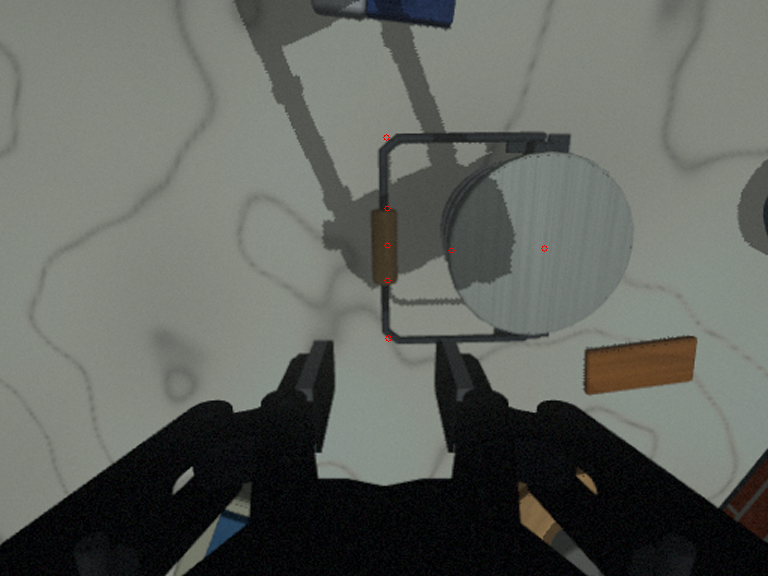

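The wrist view confirms the fit: the grip is at (384,246), against a predicted (388,245), which is about 2 mm off. I'll descend onto it.

Call:
play_rows(series=[{"fingers":0.1,"dx":-2,"dy":8,"dz":0,"turn":0.01},{"fingers":0.1,"dx":-2,"dy":8,"dz":-15,"turn":0},{"fingers":0.1,"dx":0,"dy":0,"dz":-25,"turn":0},{"fingers":0.1,"dx":0,"dy":0,"dz":-25,"turn":0},{"fingers":0.1,"dx":0,"dy":0,"dz":-15,"turn":0},{"fingers":0.1,"dx":0,"dy":0,"dz":0,"turn":0},{"fingers":0.1,"dx":0,"dy":0,"dz":0,"turn":0}])

```text
clock: 3.5
position: [0.4805, -0.3118, 0.1244]
ee_rot: [0.003, 0.977, 0.212, 0.013]
contact_force: [-0.4, 0.2, 0.3]
width: 0.0383
```

Call:
play_rows(series=[{"fingers":0.1,"dx":4,"dy":-18,"dz":0,"turn":-0.01},{"fingers":0.1,"dx":0,"dy":0,"dz":0,"turn":0},{"fingers":0.1,"dx":0,"dy":0,"dz":0,"turn":0},{"fingers":0.1,"dx":0,"dy":0,"dz":0,"turn":0}])

```text
clock: 3.83
position: [0.4852, -0.3258, 0.1298]
ee_rot: [0.004, 0.978, 0.21, 0.015]
contact_force: [-0.6, -0.4, 0.5]
width: 0.0388
```

Call:
play_rows(series=[{"fingers":0.1,"dx":0,"dy":0,"dz":0,"turn":0},{"fingers":0.1,"dx":0,"dy":0,"dz":0,"turn":0}])

```text
clock: 4.0
position: [0.4854, -0.3249, 0.1316]
ee_rot: [0.005, 0.978, 0.21, 0.016]
contact_force: [0.1, -0.3, 0.5]
width: 0.0381
```

Call:
play_rows(series=[{"fingers":0.1,"dx":0,"dy":-3,"dz":-16,"turn":-0.005},{"fingers":0.1,"dx":0,"dy":-2,"dz":-16,"turn":0},{"fingers":0.1,"dx":0,"dy":0,"dz":-14,"turn":0},{"fingers":0.1,"dx":0,"dy":0,"dz":-8,"turn":0},{"fingers":0.1,"dx":0,"dy":0,"dz":-3,"turn":0}])

```text
clock: 4.42
position: [0.4869, -0.3297, 0.0764]
ee_rot: [0.008, 0.978, 0.208, 0.018]
contact_force: [-0.2, 0.7, -0.0]
width: 0.0384
```

Call:
play_rows(series=[{"fingers":0.1,"dx":-1,"dy":-1,"dz":-7,"turn":0},{"fingers":0.5,"dx":0,"dy":0,"dz":-1,"turn":0},{"fingers":1,"dx":0,"dy":0,"dz":-1,"turn":0},{"fingers":1,"dx":0,"dy":0,"dz":-1,"turn":0},{"fingers":1,"dx":0,"dy":0,"dz":-1,"turn":0}], squeeze=60)

```text
clock: 4.83
position: [0.485, -0.332, 0.0671]
ee_rot: [0.009, 0.978, 0.209, 0.017]
contact_force: [-0.5, 1.0, 4.6]
width: -0.0003
```

Run:
```python
from rig import *;import cv2
print(get_state())
p=get_image('scene');cv2.imwrite('pics/s2.png',cv2.resize(cv2.cvtColor(p['pixels'],cv2.COLOR_RGB2BGR)[200:344,110:300],(760,576),interpolation=cv2.INTER_CUBIC))
```

```text
{'clock': 4.8333, 'qpos': array([-0.7300944 ,  0.39058455,  1.72203086,  0.02068611,  0.99398702,
       -1.162042  ]), 'qd': array([-2.05825094e-03, -8.14859340e-04,  9.89065670e-05, -1.12021098e-02,
       -1.31686458e-02,  5.21330637e-04]), 'effort': array([-2.29567364e-01, -4.09521282e+01, -1.92140204e+01, -5.03612193e-02,
       -5.11073247e-01, -5.02217172e-04]), 'position': array([ 0.48499363, -0.33204999,  0.06706042]), 'ee_rot': array([0.00906169, 0.97774252, 0.20889397, 0.01734237]), 'contact_force': array([-0.46872858,  0.99753143,  4.55979915]), 'moment': array([0.13619518, 0.13347254, 0.01326748]), 'width': -0.00030926173325886163}
```

View pics/s2.png

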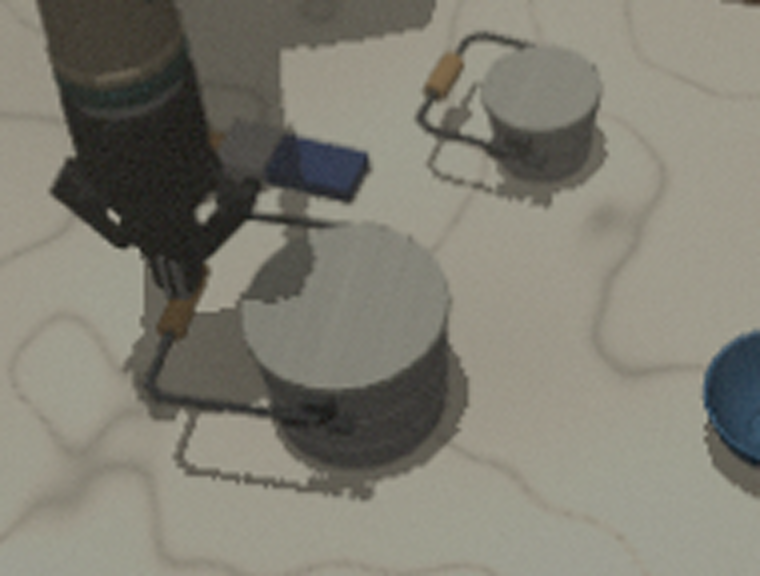

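The fingers closed on nothing. They sit on top of the sleeve, nearer its +y end, even though the reported z is 0.067. I'll check the reported pose against the cameras before going on.

```bash
cat >> h.py <<'E'
from scipy.spatial.transform import Rotation as R
def wrist(s,p):
    T=np.eye(4);T[:3,:3]=R.from_quat(s['ee_rot'],scalar_first=True).as_matrix();T[:3,3]=s['position']
    C=np.linalg.inv(T@p['hand_eye']);p['rvec']=cv2.Rodrigues(C[:3,:3])[0];p['tvec']=C[:3,3];return T
E
python3 - <<'E'
from rig import *;from h import *
s=get_state();w=get_image('wrist');T=wrist(s,w);c=get_image('scene')
print(s['position'])
tip=(T@[0,0,.011,1])[:3];b=(T@[0,0,-.06,1])[:3]
print('tip',tip)
L=[[-.105,0,.078],[-.105,.072,.078],[-.105,-.072,.078],[-.105,.026,.078],[-.105,-.026,.078]]
P=world([.582,-.289,.415],L)
def draw(p,X,box,n):
    im=cv2.cvtColor(p['pixels'],cv2.COLOR_RGB2BGR);x,y,W,H,k=box
    im=cv2.resize(im[y:y+H,x:x+W],None,fx=k,fy=k,interpolation=cv2.INTER_CUBIC)
    for i,u in enumerate(proj(p,X)): cv2.circle(im,tuple(int(v) for v in (u-[x,y])*k),4,(0,0,255) if i<5 else (0,255,0),1)
    return im
X=np.vstack([P,tip,b,s['position']])
cv2.imwrite('pics/d3.png',np.hstack([draw(w,X,(56,0,400,384,1),''),draw(c,X,(130,200,100,96,4),'')]))
E
```

```text
[ 0.4852617  -0.33205451  0.06716805]
tip [ 0.48568378 -0.33217113  0.05617677]
```

View pics/d3.png

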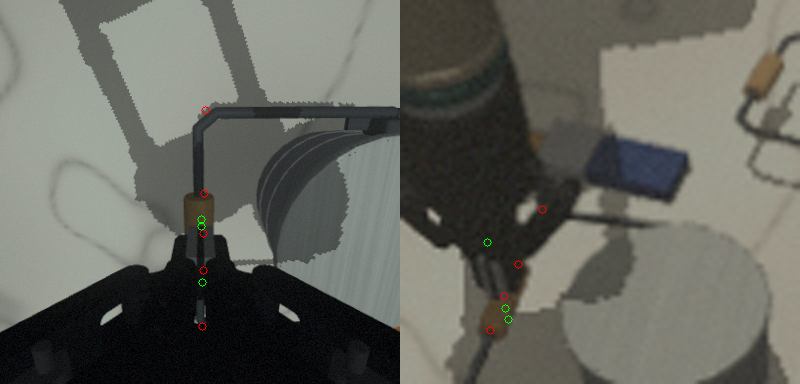

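Both cameras show the fingertips about 26 mm higher than the nominal tool frame says, resting on the sleeve top and centred sideways. I'll rise, reopen, and descend further while watching the force.

Call:
play_rows(series=[{"fingers":1,"dx":0,"dy":0,"dz":12,"turn":0},{"fingers":0.1,"dx":0,"dy":0,"dz":6,"turn":0},{"fingers":0.1,"dx":0,"dy":0,"dz":0,"turn":0},{"fingers":0.1,"dx":0,"dy":0,"dz":0,"turn":0},{"fingers":0.1,"dx":0,"dy":0,"dz":0,"turn":0}])

```text
clock: 5.4
position: [0.487, -0.333, 0.0884]
ee_rot: [0.011, 0.978, 0.209, 0.02]
contact_force: [-0.2, 0.3, 0.5]
width: 0.0387
```

Call:
play_rows(series=[{"fingers":0.1,"dx":0,"dy":0,"dz":-14,"turn":0},{"fingers":0.1,"dx":0,"dy":0,"dz":-12,"turn":0},{"fingers":0.1,"dx":0,"dy":0,"dz":-8,"turn":0}])

```text
clock: 5.65
position: [0.4884, -0.3341, 0.055]
ee_rot: [0.013, 0.978, 0.209, 0.021]
contact_force: [-0.6, -0.0, 0.1]
width: 0.038
```

Call:
play_rows(series=[{"fingers":0.1,"dx":-3,"dy":2,"dz":-10,"turn":0},{"fingers":0.1,"dx":-1,"dy":0,"dz":-6,"turn":0},{"fingers":1,"dx":0,"dy":0,"dz":-1,"turn":0},{"fingers":1,"dx":0,"dy":0,"dz":0,"turn":0},{"fingers":1,"dx":0,"dy":0,"dz":0,"turn":0},{"fingers":1,"dx":0,"dy":0,"dz":0,"turn":0}])

```text
clock: 6.15
position: [0.4841, -0.3303, 0.0347]
ee_rot: [0.011, 0.978, 0.208, 0.021]
contact_force: [1.6, 2.4, 2.3]
width: 0.0167
```

Gripped: the opening is 16.7 mm on the 18 mm sleeve. Now I'll swing the first half of the arc.

Call:
play_rows(series=[{"fingers":1,"dx":0.5,"dy":0.2,"dz":10,"turn":0},{"fingers":1,"dx":1.4,"dy":0.6,"dz":10,"turn":0},{"fingers":1,"dx":2.3,"dy":1,"dz":10,"turn":0},{"fingers":1,"dx":3.2,"dy":1.4,"dz":9.7,"turn":0},{"fingers":1,"dx":4,"dy":1.8,"dz":9.3,"turn":0}])

```text
clock: 6.57
position: [0.496, -0.3245, 0.0875]
ee_rot: [0.01, 0.978, 0.208, 0.021]
contact_force: [2.3, 0.7, -2.6]
width: 0.0166
```

Call:
play_rows(series=[{"fingers":1,"dx":6.2,"dy":2.7,"dz":9,"turn":0},{"fingers":1,"dx":6,"dy":2.6,"dz":8.1,"turn":0},{"fingers":1,"dx":6.7,"dy":3,"dz":7.5,"turn":0},{"fingers":1,"dx":7.4,"dy":3.3,"dz":6.7,"turn":0},{"fingers":1,"dx":8,"dy":3.5,"dz":5.9,"turn":0}])

```text
clock: 6.98
position: [0.5329, -0.3083, 0.1311]
ee_rot: [0.011, 0.978, 0.207, 0.022]
contact_force: [2.3, 0.0, -5.4]
width: 0.0161
```

Call:
play_rows(series=[{"fingers":1,"dx":10,"dy":4.3,"dz":0.5,"turn":0},{"fingers":1,"dx":9.2,"dy":4,"dz":2.5,"turn":0},{"fingers":1,"dx":9.3,"dy":4,"dz":2,"turn":0},{"fingers":1,"dx":9.4,"dy":4.1,"dz":1,"turn":0},{"fingers":1,"dx":8.7,"dy":3.8,"dz":0,"turn":0},{"fingers":1,"dx":0,"dy":0,"dz":0,"turn":0}])

```text
clock: 7.48
position: [0.5822, -0.286, 0.1396]
ee_rot: [0.012, 0.978, 0.209, 0.019]
contact_force: [-0.8, -0.5, -4.7]
width: 0.0162
```

Run:
```python
from rig import *;import cv2
s=get_state();print(s['clock'],s['position'],s['contact_force'])
p=get_image('scene');cv2.imwrite('pics/s4.png',cv2.resize(cv2.cvtColor(p['pixels'],cv2.COLOR_RGB2BGR)[170:344,110:340],(760,575),interpolation=cv2.INTER_CUBIC))
```

```text
7.4833 [ 0.58216587 -0.28601752  0.13964073] [-0.84154542 -0.53364271 -4.74818198]
```

View pics/s4.png

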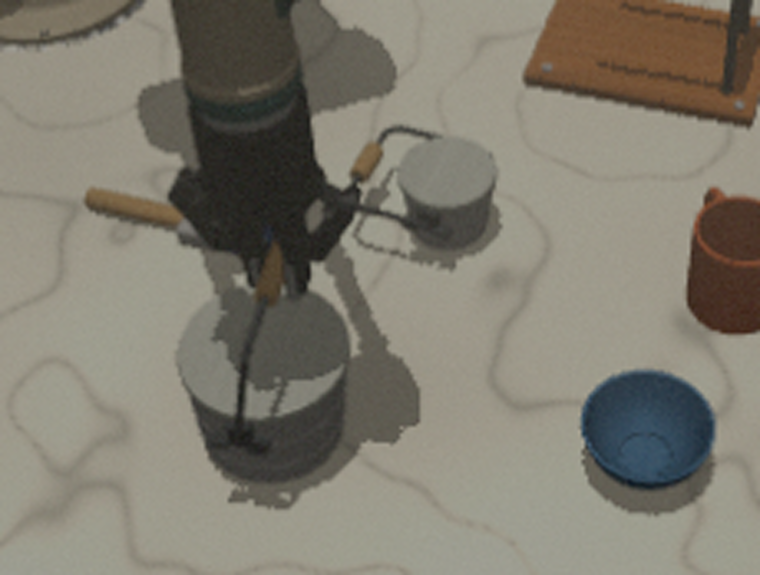

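The bail is upright and the pail stands under it. The bar-to-reported-TCP offset is a steady 43.5 mm. Now I'll lift the bar to 0.28 m, which is a TCP z of 0.236.

Call:
play_rows(series=[{"fingers":1,"dx":0,"dy":0,"dz":3,"turn":0},{"fingers":1,"dx":0,"dy":0,"dz":5,"turn":0},{"fingers":1,"dx":0,"dy":0,"dz":9,"turn":0},{"fingers":1,"dx":0,"dy":0,"dz":13,"turn":0},{"fingers":1,"dx":0,"dy":0,"dz":15,"turn":0},{"fingers":1,"dx":0,"dy":0,"dz":15,"turn":0},{"fingers":1,"dx":0,"dy":0,"dz":15,"turn":0},{"fingers":1,"dx":0,"dy":0,"dz":12,"turn":0},{"fingers":1,"dx":0,"dy":0,"dz":7,"turn":0},{"fingers":1,"dx":0,"dy":0,"dz":3,"turn":0}], squeeze=80)

```text
clock: 8.37
position: [0.5752, -0.2852, 0.2393]
ee_rot: [0.007, 0.978, 0.207, 0.014]
contact_force: [0.0, -1.3, -6.0]
width: 0.016
```

Call:
play_rows(series=[{"fingers":1,"dx":-1.3,"dy":3.8,"dz":0,"turn":-0.004},{"fingers":1,"dx":-2.5,"dy":7.6,"dz":0,"turn":-0.004},{"fingers":1,"dx":-3.8,"dy":11.4,"dz":0,"turn":-0.004},{"fingers":1,"dx":-5,"dy":15.2,"dz":0,"turn":-0.004},{"fingers":1,"dx":-6.3,"dy":19,"dz":0,"turn":-0.004},{"fingers":1,"dx":-7.6,"dy":22.8,"dz":0,"turn":-0.004},{"fingers":1,"dx":-7.6,"dy":22.8,"dz":0,"turn":-0.004},{"fingers":1,"dx":-7.6,"dy":22.8,"dz":0,"turn":-0.004},{"fingers":1,"dx":-7.6,"dy":22.8,"dz":0,"turn":-0.004},{"fingers":1,"dx":-7.6,"dy":22.8,"dz":0,"turn":-0.004},{"fingers":1,"dx":-7.6,"dy":22.8,"dz":0,"turn":-0.004},{"fingers":1,"dx":-7.6,"dy":22.8,"dz":0,"turn":-0.004}])

```text
clock: 9.37
position: [0.4891, -0.0524, 0.2305]
ee_rot: [0.002, 0.984, 0.178, 0.008]
contact_force: [0.1, 0.4, -7.5]
width: 0.0161
```

Call:
play_rows(series=[{"fingers":1,"dx":-6.8,"dy":23,"dz":1,"turn":-0.004},{"fingers":1,"dx":-6.8,"dy":23,"dz":1,"turn":-0.004},{"fingers":1,"dx":-6.8,"dy":23,"dz":1,"turn":-0.004},{"fingers":1,"dx":-6.8,"dy":23,"dz":1,"turn":-0.004},{"fingers":1,"dx":-6.8,"dy":23,"dz":1,"turn":-0.004},{"fingers":1,"dx":-6.8,"dy":22,"dz":1,"turn":-0.004},{"fingers":1,"dx":-6,"dy":20,"dz":0,"turn":-0.004},{"fingers":1,"dx":-5.2,"dy":17,"dz":0,"turn":-0.004},{"fingers":1,"dx":-4.3,"dy":14,"dz":0,"turn":-0.004},{"fingers":1,"dx":-3.4,"dy":11,"dz":0,"turn":-0.003},{"fingers":1,"dx":-2.5,"dy":8,"dz":0,"turn":0},{"fingers":1,"dx":-2,"dy":6,"dz":0,"turn":0},{"fingers":1,"dx":-1,"dy":4,"dz":0,"turn":0},{"fingers":1,"dx":0,"dy":2,"dz":0,"turn":0}])

```text
clock: 10.53
position: [0.392, 0.1913, 0.2283]
ee_rot: [-0.006, 0.987, 0.162, -0.003]
contact_force: [-0.2, -0.0, -7.4]
width: 0.0159
```

Call:
play_rows(series=[{"fingers":1,"dx":2,"dy":-6,"dz":4,"turn":-0.012},{"fingers":1,"dx":2,"dy":-6,"dz":3,"turn":-0.012},{"fingers":1,"dx":0,"dy":-1,"dz":1,"turn":0},{"fingers":1,"dx":0,"dy":0,"dz":0,"turn":0},{"fingers":1,"dx":0,"dy":0,"dz":0,"turn":0},{"fingers":1,"dx":0,"dy":0,"dz":0,"turn":0}])

```text
clock: 11.03
position: [0.398, 0.1743, 0.2374]
ee_rot: [-0.004, 0.989, 0.147, -0.002]
contact_force: [0.4, 0.2, -6.9]
width: 0.0162
```

Run:
```python
from rig import *;from h import *
s=get_state();w=get_image('wrist');T=wrist(s,w);c=get_image('scene');t=get_image('top')
q=s['ee_rot'];print(s['clock'],s['position'],q,2*np.arctan2(q[2],q[1]))
sq=[.562,.229,.30]
L=[[-.027,.046,.260],[-.027,-.046,.260],[.11,.046,.257],[.11,-.046,.257],[0,0,.23]]
B=[[-.08,.075,.014],[-.08,-.075,.014]]
yaw=2*np.arctan2(q[2],q[1]);bq=[*s['position'][:2],yaw];z=s['position'][2]+.0435
X=np.vstack([world(sq,L+B),world(bq,[[0,0,z],[0,.072,z],[0,-.072,z]])])
def draw(p,box):
    im=cv2.cvtColor(p['pixels'],cv2.COLOR_RGB2BGR);x,y,W,H,k=box
    im=cv2.convertScaleAbs(cv2.resize(im[y:y+H,x:x+W],None,fx=k,fy=k,interpolation=cv2.INTER_CUBIC),alpha=1.3)
    for i,u in enumerate(proj(p,X)):
        if abs(u).max()<1000: cv2.circle(im,tuple(int(v) for v in (u-[x,y])*k),3,(0,0,255) if i<7 else (0,255,0),1)
    return im
a=draw(w,(0,0,512,384,.78125));b=draw(t,(90,95,160,120,2.5));d=draw(c,(190,80,200,150,4))[:, :]
cv2.imwrite('pics/d5.png',np.hstack([cv2.resize(d,(400,300)),a]));cv2.imwrite('pics/d6.png',np.hstack([np.vstack([a,b]),np.vstack([cv2.resize(d[:, :],(400,300)),draw(c,(270,90,100,75,4))])]))
```

```text
11.0333 [0.39800942 0.17432298 0.23736559] [-0.00433042  0.98905076  0.14749237 -0.00241682] 0.2960685222321944
```

View pics/d6.png

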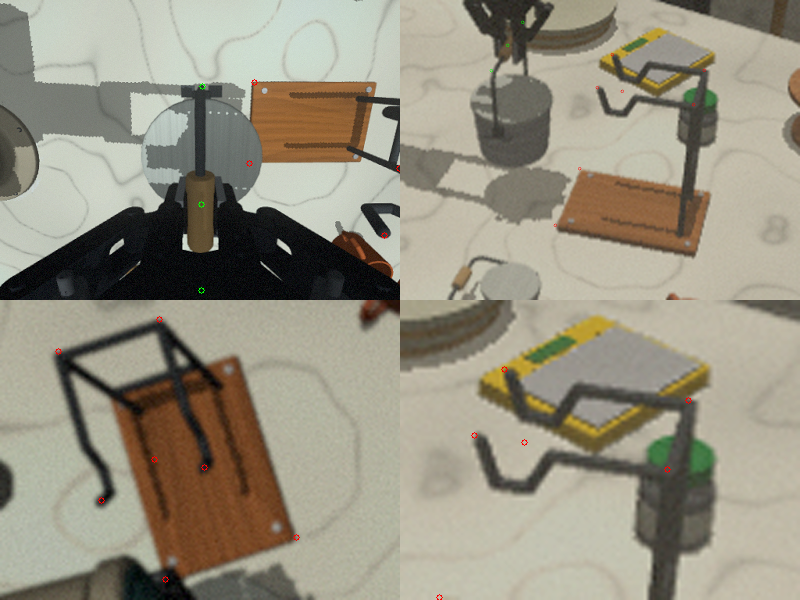

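The stand and bar overlays match the picture within a few mm. I'll advance along the stand's +x with the bar at 0.281 m, above the 0.261 m tips.

Call:
play_rows(series=[{"fingers":1,"dx":2.8,"dy":1,"dz":0,"turn":0},{"fingers":1,"dx":5.7,"dy":1.9,"dz":0,"turn":0},{"fingers":1,"dx":8.5,"dy":2.9,"dz":0,"turn":0},{"fingers":1,"dx":11.3,"dy":3.9,"dz":0,"turn":0},{"fingers":1,"dx":13,"dy":4.5,"dz":0,"turn":0},{"fingers":1,"dx":13,"dy":4.5,"dz":0,"turn":0},{"fingers":1,"dx":11,"dy":3.8,"dz":0,"turn":0},{"fingers":1,"dx":8,"dy":2.7,"dz":0,"turn":0}])

```text
clock: 11.85
position: [0.4773, 0.2031, 0.2363]
ee_rot: [-0.005, 0.989, 0.148, -0.003]
contact_force: [0.6, 0.7, -6.4]
width: 0.0161
```

Call:
play_rows(series=[{"fingers":1,"dx":8,"dy":2.6,"dz":0.5,"turn":0},{"fingers":1,"dx":10,"dy":3.2,"dz":0.5,"turn":0},{"fingers":1,"dx":12,"dy":3.9,"dz":0,"turn":0},{"fingers":1,"dx":12,"dy":3.9,"dz":0,"turn":0},{"fingers":1,"dx":12,"dy":3.9,"dz":0,"turn":0},{"fingers":1,"dx":10,"dy":3.2,"dz":0,"turn":0},{"fingers":1,"dx":8,"dy":2.6,"dz":0,"turn":0},{"fingers":1,"dx":6,"dy":2,"dz":0,"turn":0},{"fingers":1,"dx":3,"dy":1,"dz":0,"turn":0},{"fingers":1,"dx":1,"dy":0,"dz":0,"turn":0},{"fingers":1,"dx":0,"dy":0,"dz":0,"turn":0},{"fingers":1,"dx":0,"dy":0,"dz":0,"turn":0}])

```text
clock: 12.85
position: [0.5697, 0.2328, 0.2342]
ee_rot: [-0.004, 0.989, 0.149, -0.005]
contact_force: [0.3, -0.5, -7.1]
width: 0.016
```

Call:
play_rows(series=[{"fingers":1,"dx":-3,"dy":-1,"dz":-3,"turn":0},{"fingers":1,"dx":-3,"dy":0,"dz":-6,"turn":0},{"fingers":1,"dx":0,"dy":0,"dz":-6,"turn":0},{"fingers":1,"dx":0,"dy":0,"dz":-6,"turn":0},{"fingers":1,"dx":0,"dy":0,"dz":-3,"turn":0},{"fingers":1,"dx":0,"dy":0,"dz":0,"turn":0}])

```text
clock: 13.35
position: [0.5591, 0.2307, 0.2078]
ee_rot: [-0.004, 0.989, 0.149, -0.007]
contact_force: [-0.7, -0.2, -6.5]
width: 0.0159
```

Run:
```python
from rig import *;from h import *
s=get_state();w=get_image('wrist');c=get_image('scene');q=s['ee_rot']
print(s['clock'],s['position'],2*np.arctan2(q[2],q[1]))
f=lambda p:cv2.convertScaleAbs(cv2.cvtColor(p['pixels'],cv2.COLOR_RGB2BGR),alpha=1.4)
cv2.imwrite('pics/d7.png',np.hstack([cv2.resize(f(w),(400,300)),cv2.resize(f(c)[75:195,235:395],(400,300),interpolation=cv2.INTER_CUBIC)]))
```

```text
13.35 [0.55910669 0.23071514 0.20783386] 0.2984235384154695
```

View pics/d7.png

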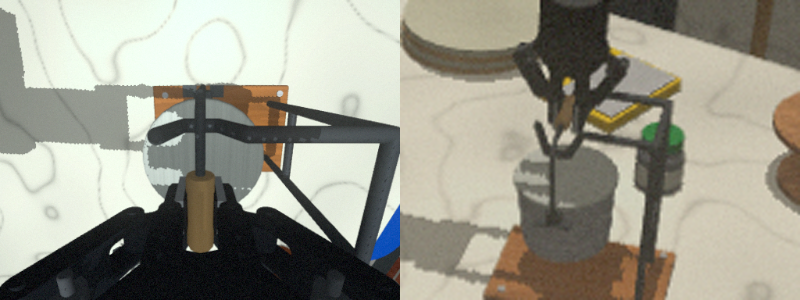

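The wrist view at (200,125) shows the bare wire between the tip and the riser, over the dip. I'll lower until the load transfers.

Call:
play_rows(series=[{"fingers":1,"dx":2,"dy":0,"dz":-6,"turn":0},{"fingers":1,"dx":0,"dy":0,"dz":-6,"turn":0},{"fingers":1,"dx":0,"dy":0,"dz":-4,"turn":0},{"fingers":1,"dx":0,"dy":0,"dz":-3,"turn":0},{"fingers":1,"dx":0,"dy":0,"dz":-2,"turn":0}])

```text
clock: 13.87
position: [0.5637, 0.2313, 0.1872]
ee_rot: [-0.005, 0.989, 0.149, -0.004]
contact_force: [0.1, 0.1, -1.6]
width: 0.0157
```

Call:
play_rows(series=[{"fingers":1,"dx":-1,"dy":0,"dz":-2,"turn":0},{"fingers":1,"dx":0,"dy":0,"dz":-1,"turn":0},{"fingers":1,"dx":0,"dy":0,"dz":-1,"turn":0}])

```text
clock: 14.12
position: [0.5641, 0.2315, 0.1866]
ee_rot: [-0.004, 0.989, 0.149, -0.002]
contact_force: [-2.3, -0.2, 0.2]
width: 0.0161
```

Run:
```python
from rig import *;from h import *
s=get_state();w=get_image('wrist');c=get_image('scene');print(s['position'],s['contact_force'],s['moment'])
f=lambda p:cv2.convertScaleAbs(cv2.cvtColor(p['pixels'],cv2.COLOR_RGB2BGR),alpha=1.4)
cv2.imwrite('pics/d8.png',np.hstack([cv2.resize(f(w),(400,300)),cv2.resize(f(c)[75:195,235:395],(400,300),interpolation=cv2.INTER_CUBIC)]))
```

```text
[0.5640522  0.23146625 0.18660118] [-2.32855613 -0.15547381  0.15922988] [-0.32039227  0.19252127 -0.12873398]
```

View pics/d8.png

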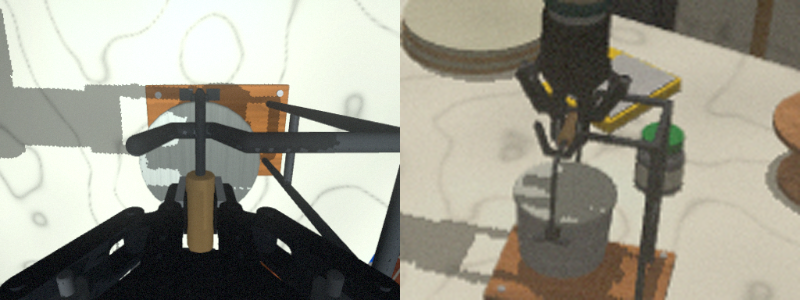

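The wire sits in the dip centre at about (200,130), and the vertical load has dropped to about 0. I'll release and rise.

Call:
play_rows(series=[{"fingers":0.55,"dx":0,"dy":0,"dz":0,"turn":0},{"fingers":0.3,"dx":0,"dy":0,"dz":0,"turn":0},{"fingers":0.1,"dx":0,"dy":0,"dz":0,"turn":0},{"fingers":0.1,"dx":0,"dy":0,"dz":0,"turn":0}])

```text
clock: 14.55
position: [0.5662, 0.2323, 0.188]
ee_rot: [-0.005, 0.989, 0.149, 0.001]
contact_force: [0.7, 1.1, 0.1]
width: 0.0386
```

Call:
play_rows(series=[{"fingers":0.1,"dx":0,"dy":0,"dz":5,"turn":0},{"fingers":0.1,"dx":0,"dy":0,"dz":8,"turn":0},{"fingers":0.1,"dx":0,"dy":0,"dz":12,"turn":0},{"fingers":0.1,"dx":0,"dy":0,"dz":16,"turn":0},{"fingers":0.1,"dx":0,"dy":0,"dz":20,"turn":0},{"fingers":0.1,"dx":0,"dy":0,"dz":25,"turn":0},{"fingers":0.1,"dx":0,"dy":0,"dz":25,"turn":0},{"fingers":0.1,"dx":0,"dy":0,"dz":20,"turn":0},{"fingers":0.1,"dx":-10,"dy":0,"dz":10,"turn":0},{"fingers":0.1,"dx":-25,"dy":-8,"dz":0,"turn":0},{"fingers":0.1,"dx":-25,"dy":-8,"dz":0,"turn":0},{"fingers":0.1,"dx":-25,"dy":-8,"dz":0,"turn":0},{"fingers":0.1,"dx":-25,"dy":-8,"dz":0,"turn":0},{"fingers":0.1,"dx":-10,"dy":-3,"dz":0,"turn":0},{"fingers":0.1,"dx":0,"dy":0,"dz":0,"turn":0}])

```text
clock: 15.8
position: [0.4384, 0.1962, 0.3408]
ee_rot: [-0.006, 0.989, 0.149, 0.004]
contact_force: [-0.6, -0.1, -0.2]
width: 0.0385
```

Call:
play_rows(series=[{"fingers":0.1},{"fingers":0.1},{"fingers":0.1},{"fingers":0.1},{"fingers":0.1},{"fingers":0.1},{"fingers":0.1},{"fingers":0.1},{"fingers":0.1},{"fingers":0.1},{"fingers":0.1},{"fingers":0.1},{"fingers":0.1},{"fingers":0.1},{"fingers":0.1},{"fingers":0.1},{"fingers":0.1},{"fingers":0.1},{"fingers":0.1},{"fingers":0.1}])

```text
invalid input at $.series[0]: expected keys fingers, dx, dy, dz, turn
```

Run:
```python
from rig import *;from h import *
f=lambda p:cv2.cvtColor(p['pixels'],cv2.COLOR_RGB2BGR)
A=[]
import time
for i in range(8):
    c=get_image('scene');A.append(f(c)[70:220,235:400].astype(float))
print([round(abs(cv2.GaussianBlur(a-A[0],(0,0),2)).max(),1) for a in A])
t=get_image('top');s=get_state();print(s['clock'],s['position'],s['contact_force'])
cv2.imwrite('pics/d9.png',np.hstack([cv2.resize(f(t)[90:240,100:300],(400,300)),cv2.resize(f(c)[80:245,200:420],(400,300),interpolation=cv2.INTER_CUBIC)]))
```

```text
[np.float64(0.0), np.float64(7.2), np.float64(14.1), np.float64(18.4), np.float64(21.6), np.float64(21.6), np.float64(21.5), np.float64(21.9)]
16.25 [0.44174381 0.19687738 0.33945976] [ 0.81185027 -0.31253746 -0.17447648]
```

View pics/d9.png

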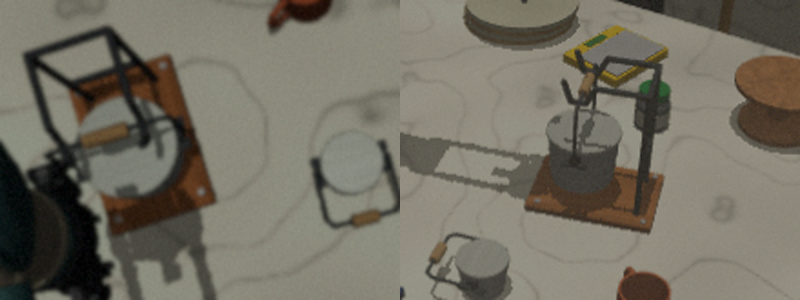

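The pail hangs on both prongs, and the small pail is undisturbed. I'll let it settle for a few seconds with the arm farther away.

Call:
play_rows(series=[{"fingers":0.1,"dx":-15,"dy":-5,"dz":5,"turn":0},{"fingers":0.1,"dx":-15,"dy":-5,"dz":5,"turn":0},{"fingers":0.1,"dx":-5,"dy":0,"dz":0,"turn":0},{"fingers":0.1,"dx":0,"dy":0,"dz":0,"turn":0},{"fingers":0.1,"dx":0,"dy":0,"dz":0,"turn":0},{"fingers":0.1,"dx":0,"dy":0,"dz":0,"turn":0},{"fingers":0.1,"dx":0,"dy":0,"dz":0,"turn":0},{"fingers":0.1,"dx":0,"dy":0,"dz":0,"turn":0},{"fingers":0.1,"dx":0,"dy":0,"dz":0,"turn":0},{"fingers":0.1,"dx":0,"dy":0,"dz":0,"turn":0},{"fingers":0.1,"dx":0,"dy":0,"dz":0,"turn":0},{"fingers":0.1,"dx":0,"dy":0,"dz":0,"turn":0},{"fingers":0.1,"dx":0,"dy":0,"dz":0,"turn":0},{"fingers":0.1,"dx":0,"dy":0,"dz":0,"turn":0},{"fingers":0.1,"dx":0,"dy":0,"dz":0,"turn":0},{"fingers":0.1,"dx":0,"dy":0,"dz":0,"turn":0},{"fingers":0.1,"dx":0,"dy":0,"dz":0,"turn":0},{"fingers":0.1,"dx":0,"dy":0,"dz":0,"turn":0},{"fingers":0.1,"dx":0,"dy":0,"dz":0,"turn":0},{"fingers":0.1,"dx":0,"dy":0,"dz":0,"turn":0}])

```text
clock: 17.92
position: [0.4045, 0.1862, 0.3495]
ee_rot: [-0.006, 0.989, 0.148, 0.002]
contact_force: [0.3, -0.3, -0.4]
width: 0.0386
```

Run:
```python
from rig import *;from h import *
A=[]
for i in range(60):
    c=get_image('scene');A.append(cv2.cvtColor(c['pixels'],cv2.COLOR_RGB2GRAY)[70:200,255:330].astype(np.float32))
D=[abs(cv2.GaussianBlur(a-A[-1],(0,0),2)) for a in A]
print([round(float(d.max()),1) for d in D[::4]])
print([tuple(int(v) for v in np.unravel_index(d.argmax(),d.shape)) for d in D[::12]])
print([tuple(np.round(cv2.phaseCorrelate(a[30:75,15:60].copy(),A[-1][30:75,15:60].copy())[0],2)) for a in A[::6]])
s=get_state();print(s['clock'],s['position'],s['contact_force'])
```

```text
[1.3, 1.4, 2.2, 2.6, 1.7, 1.6, 1.5, 1.9, 1.6, 2.0, 1.6, 1.8, 1.5, 1.5, 1.6]
[(31, 8), (0, 1), (0, 63), (0, 63), (0, 1)]
[(np.float64(0.5), np.float64(0.49)), (np.float64(0.45), np.float64(0.52)), (np.float64(0.48), np.float64(0.5)), (np.float64(0.48), np.float64(0.48)), (np.float64(0.53), np.float64(0.48)), (np.float64(0.53), np.float64(0.51)), (np.float64(0.49), np.float64(0.45)), (np.float64(0.48), np.float64(0.49)), (np.float64(0.45), np.float64(0.52)), (np.float64(0.48), np.float64(0.5))]
20.9167 [0.40454272 0.18612147 0.34946638] [ 0.98281603  0.05903268 -0.14597487]
```

Run:
```python
from rig import *;import cv2
c=get_image('scene');cv2.imwrite('pics/e.png',cv2.resize(cv2.cvtColor(c['pixels'],cv2.COLOR_RGB2BGR)[90:210,240:400],(800,600),interpolation=cv2.INTER_CUBIC))
```

```text
(no output)
```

View pics/e.png

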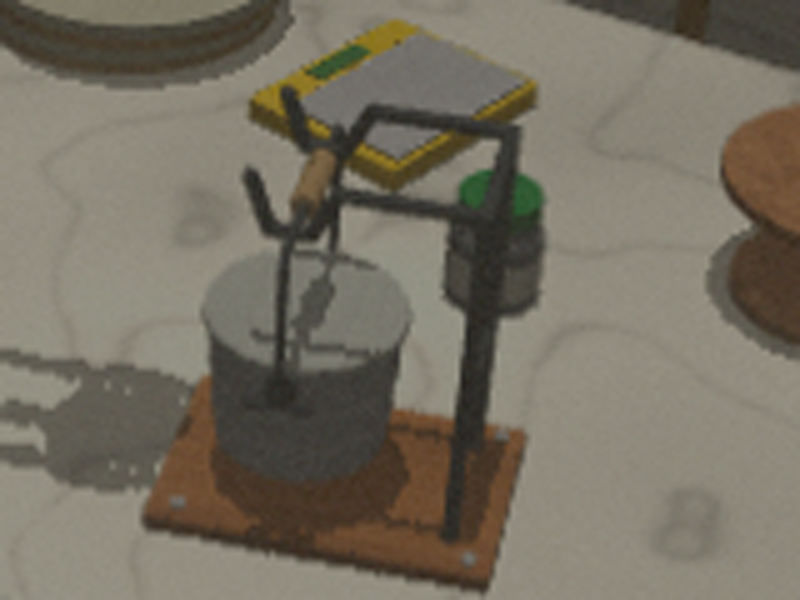

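The pail hangs level in both dips: the sleeve is between the prongs at about (313,182), and the pail's shadow falls on the base below it.

```bash
python3 -c "from rig import *;print(sign_off())"
```

```text
the job is handed in; nothing more can be done
None
```

The larger pail now hangs from its bail on both prongs of the wire stand, and I handed the job in at about 21 s of the 54 s allowed. I swung the bail upright while the pail stood on the bench, lifted the pail by the sleeve, carried it over and lowered it into the dips. Then I let go and backed the arm away.

**Last checks:**
- **Seating:** the final scene picture shows the bail in both dips, the sleeve between the prongs, and the pail level and clear of the base. While lowering, the load on the gripper dropped to about 0 N at the expected seat height.
- **Stillness:** 3 s of pictures after the arm moved away showed nothing but image noise. The first sequence, right after release, did show movement, so I waited and checked again. A separate image-shift check gave an unusable constant offset, so I did not rely on it.
- **Small pail:** it looked undisturbed in the picture taken after release.

**What disagreed:** the fingertips sat about 26 mm higher than the stated tool frame implies, as both the scene and wrist pictures showed. My first grasp therefore closed on nothing, on top of the sleeve, with about 5 N of contact. I lowered further, gripped on the second try, and used the measured offset for the rest of the job.

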